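Screw the lid onto the kernel canister without crossing the thread

TASK

Screw the grey lid onto the steel kernel canister until it is fully home, then let go. Start it gently: if it binds while it still sits high, the lugs are crossed on top of the thread, so stop, turn it back (counter-clockwise) until it drops in, and then screw it down clockwise. Never wring the canister's rubber-mounted neck round, and leave the cup, the shaker and the napkin box where they stand.

Things in the scene. Friction and masses are not known exactly. Their poses are not given: they have to be found in the camera images.
- lid_mid (a point): Centre, half-way up, of the loose grey screw lid, 112 mm in diameter, 76 mm tall in all (48 mm hollow cap, fin on top); z up. It lies on the counter right way up, about 0.28 kg. Inside its skirt, at the lower edge, are three 7 mm lugs, 120 degrees apart. On the neck it has 1.5 mm of side play and sinks by its own weight when held loosely.
- fin (a point): Centre of the upright grip fin on top of the lid, 24 mm above lid_mid on the lid's axis. The fin is 76 mm long (along this x), 14 mm thick (along y) and 28 mm high (14 mm above and below this point); the cap's flat top is at its foot.
- mouth (a point): Centre of the top rim of the canister's neck, 146 mm above the counter; z up. The neck is 84 mm in diameter with a bevelled rim 74 mm across and a coarse three-start thread, which closes clockwise seen from above. How the thread is clocked is not known: these axes do not tell. With the lid fully home, lid_mid is 2.5 mm below this point and a hard stop ends the turn.
- thread_mid (a point): Point on the neck's axis, half-way up the thread, 21 mm below the mouth. Lugs properly in the thread: lid_mid starts at most 15 mm above the mouth and sinks 1.6 mm per 10 degrees clockwise (105 degrees at most). Lugs on top of the flat-topped ridges: lid_mid stays about 21 mm above the mouth, and clockwise turning stops hard within 65 degrees: crossed.
- canister_foot (a point): Centre of the underside of the steel canister, 132 mm in diameter, fixed to the counter on a black foot 170 mm square. From crossed, turning the lid counter-clockwise (75 degrees at most) lets the lugs fall 7 to 13 mm through gaps into the thread; some 35 degrees farther counter-clockwise they meet a hard stop.
- neck (a joint): Twist of the canister's rubber-mounted neck about the vertical, rad, 0 at rest, positive counter-clockwise from above. It gives elastically, 3 N m per rad, so it shows the torque put on the lid: plain turning of the loosely held lid stays under 0.1, more is resistance, beyond 0.3 either way it is being wrung.
- cup: Bystander: paper cup, 84 mm in diameter, 110 mm tall; origin at the centre of its underside.
- shaker: Bystander: glass shaker jar with a steel cap, 60 mm in diameter, 120 mm tall; origin at the centre of its underside.
- napkins: Bystander: dark steel napkin box, 100 x 150 x 75 mm; origin at the centre of its underside.
Things that resemble listed ones, but are neither listed nor needed, are in the scene too. What is shaped like the part that bears lid_mid but turquoise is not meant.

How it is judged:
At the end, for the whole second after the job is handed in: The lid is screwed fully home on the canister: lid_mid within 2 mm above its home height (2.5 mm below the mouth point), within 5 mm of the neck's axis, level within 0.06 rad, the neck relaxed (twist under 0.1 rad), and the lid released (z of lid_mid in the frame of mouth between -0.006 and -0.0005 m and horizontal distance between lid_mid and mouth below 0.005 m and angle between lid_mid's own z axis and vertical below 0.06 rad and value of joint neck between -0.1 and 0.1 rad); the robot touches nothing.
It fails at once if the neck is wrung round by more than 0.3 rad (forcing a bound lid) (value of joint neck above 0.3 rad or value of joint neck below -0.3 rad).
It fails at once if a bystander is shifted by more than 30 mm (distance of any of cup, shaker, napkins from where it was at the start of the episode above 0.03 m).
It also fails if it takes over 64 s, if anything falls off the work surface, if the arm or the gripper's body presses on something with over 40 N, if the wrist force passes 120 N, or if a joint passes its speed limit or range.

ROBOT

A 6-joint arm with a two-finger parallel gripper is mounted at the origin on the work surface. World frame = base frame: x ahead of the robot, y to its left, z up, the work surface at z = 0. Lengths are in m, angles in rad, forces in N, time in s.
With the tool pointing down it reaches from about 0.35 to 0.875 m from the base axis. Payload 15.5 kg.
Tool frame: the origin (TCP) lies at the very end of the fingers, on their centre line; the grasp point (between the pads) lies 19 mm behind it; z points along the fingers, y is the direction in which the jaws open and shut (so a half turn about z gives the same grasp; the last joint's range is limited). The gripper opens to 85 mm and grips with 20 to 120 N. Pads are 22 mm wide; open, the fingers measure 114 mm over their backs; the gripper's body (76 mm by 85 mm) begins 54 mm behind the grasp point. The pads swing forward as they close: fully open they stand 13 mm farther back than shut.
Start: joints at [1.062, 0.494, 1.345, -0, 1.302, -0.096], TCP at [0.251, 0.573, 0.206] pointing down, gripper open.
Joint ranges: [-2.91, 2.91], [-0.82, 2.16], [0.22, 2.67], [-1.22, 4.37], [0.12, 2.79], [-3.08, 3.08]. Speed limits (rad/s): [1.89, 1.89, 2.57, 3.01, 3.01, 3.01].

INTERFACE

Orientations are given as a unit quaternion [w, x, y, z].
In Python, from station import read_state, snapshot, get_calibration, finish_job gives the robot as it stands.
- The arm moves only by the tool jog_arm, never from a script. Its argument "moves" is a list of rows, each a list of 7 numbers: the turn, a rotation vector about the tool's x, y, z in rad, then the shift along the tool's x, y, z in cm, then the closure, from -1 (fully open) to 1 (shut). In form: [[ax, ay, az, tx, ty, tz, hand], ...]. A call has 1 to 12 rows; each row is the pose to reach, as a shift and turn from the pose measured when the call began, along the tool's axes at that moment; what a row does not reach only later rows make up. A row lasts 1/10 s, in which the tool goes at most 50 mm and 8.59 degrees, less where a joint would pass 70% of its speed; a pose out of reach is approached as far as the arm can. A call with a gripper value outside its range is refused whole. The fingers move at their own pace and stop on an object; "force" is the grip in N (left out, the last holds). Time passes only in rows, so rows that repeat a pose let the fingers close. It gives the time, the measured TCP pose, the force and the opening at its end, in the units of the state.
- read_state(): the state, without advancing time (a new reading comes with each control period).
- snapshot(name): name is "scene" or "top" or "wrist"; returns the picture (384x512x3 uint8, blue, green, red); there is no depth.
- get_calibration(name): a dict with "fx", "fy", "cx", "cy" (pixels), "k1" (the pictures are not rectified: a ray, as slopes to the right and down, at radius r is drawn at 1 + k1 r^2 times it, then the intrinsics apply), "world_from_camera" (4x4, takes a point from camera to world coordinates). Camera axes: x right, y down, z forward; pixel columns grow to the right and rows downward; lengths in m; the calibration is good to about 2 mm. A picture is of the moment at which its call begins: read the wrist's pose just before it. get_calibration takes no time and is no camera call; for the wrist camera it gives the pose at the moment of the call.
- finish_job(): hands the job in, once; it reports no verdict.
The state is a dict: "time": time; "q": joint angles; "joint_velocities": joint speeds; "tau": joint torques, N m; "tool_pos": TCP position; "tool_rot": TCP orientation; "ft_force": force on the tool from outside, world axes, zero at the start; "moment": the same for the moment, N m; "width": finger opening in m.
Only numpy, scipy, OpenCV 4.12 (cv2) and the standard library are available. Lean on these libraries where they do the work, as an engineer would, in place of code of your own. Each camera call takes 0.05 s, during which the arm holds its last target.

## Working session

There is one attempt and no reset: what is moved stays moved. The work goes in short steps, Python scripts to look and compute and a tool call to move; the robot and the scene stay as the last step left them, time stands still between calls to the robot, and variables do not carry over. Pictures are saved under pics/ and viewed, and the job is handed in when it is done.

Besides the shell and the picture viewer there is one more tool, called after ">>>" in YAML: its name, and indented under it one key for each argument. jog_arm: Moves the arm, as the interface text tells. Its arguments: {"type":"object","properties":{"moves":{"type":"array","items":{"type":"array","items":{"type":"number"}}},"force":{"type":"number"}},"required":["moves"]}

```bash
mkdir -p pics; ls; python3 - <<'E'
from station import *
import cv2
s=read_state();print(s)
for n in("scene","top","wrist"):
    c=get_calibration(n);print(n,c)
    cv2.imwrite(f"pics/{n}0.png",snapshot(n))
E
```

```text
pics
{'time': 0.0, 'q': array([ 1.06248108e+00,  4.94195819e-01,  1.34613502e+00, -9.80006799e-06,
        1.30247736e+00, -9.55241931e-02]), 'joint_velocities': array([ 9.71858826e-04,  9.17678176e-05,  4.09096494e-04,  2.13265606e-03,
       -1.89808426e-03, -3.81642592e-04]), 'tau': array([-3.33352349e-03, -8.82156730e+01, -3.83869779e+01, -4.83368040e-04,
        1.01605064e-02, -1.44746423e-06]), 'tool_pos': array([0.25055492, 0.57215787, 0.20499109]), 'tool_rot': array([-1.76212859e-04,  2.04931956e-01,  9.78776034e-01, -5.81685179e-04]), 'ft_force': array([ 0.08069643, -0.33875441,  0.35984864]), 'moment': array([-0.01119195, -0.02661071, -0.07529003]), 'width': 0.08543738995984339}
scene {'fx': 431.8544563560965, 'fy': 431.8544563560965, 'cx': 256.0671857127482, 'cy': 186.37926311515332, 'k1': -0.0706069353496486, 'world_from_camera': array([[ 0.20965325,  0.72940141, -0.65116748,  1.34961557],
       [ 0.97774094, -0.15076824,  0.14591637, -0.23384461],
       [ 0.00825623, -0.66726495, -0.74477468,  0.95098718],
       [ 0.        ,  0.        ,  0.        ,  1.        ]])}
[... 205 characters left out ...]
575181e-01,
         4.63344138e-01],
       [-9.99949225e-01,  2.17294576e-03,  9.83998011e-03,
        -5.83069228e-02],
       [-1.00575952e-02, -1.54561174e-01, -9.87932026e-01,
         1.05616002e+00],
       [ 0.00000000e+00,  0.00000000e+00,  0.00000000e+00,
         1.00000000e+00]])}
wrist {'fx': 289.51304245622947, 'fy': 289.51304245622947, 'cx': 255.22483891684047, 'cy': 191.46437885971812, 'k1': -0.02683400649626853, 'world_from_camera': array([[ 0.40091962,  0.8725057 ,  0.27927988,  0.17885519],
       [ 0.91611209, -0.38135341, -0.1237264 ,  0.60463321],
       [-0.00144765,  0.30545601, -0.95220509,  0.37225779],
       [ 0.        ,  0.        ,  0.        ,  1.        ]])}
```

View pics/scene0.png

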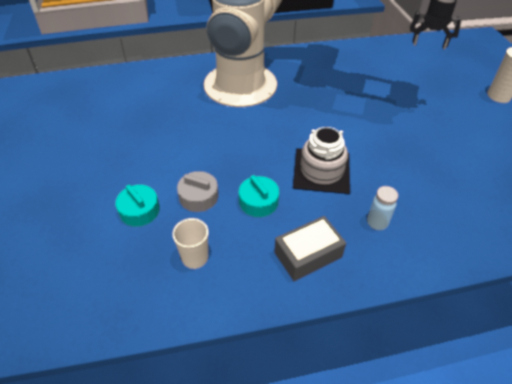

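View pics/top0.png

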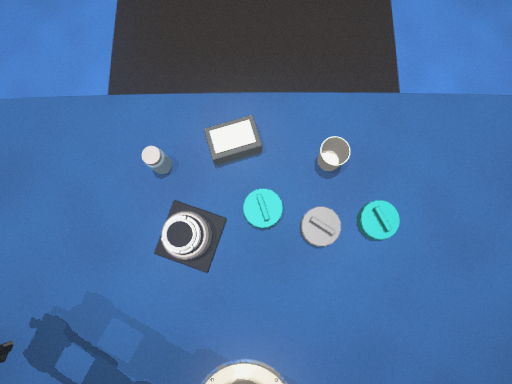

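View pics/wrist0.png

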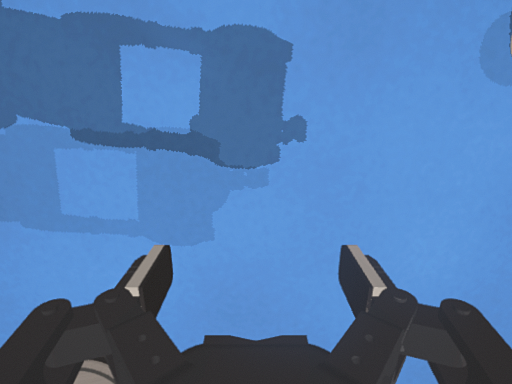

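The arm-side views are clear. In the top view, the lid candidates are a grey one at (321,227) and turquoise ones at (263,208) and (380,220). The grey one fits the description. The canister neck is near (181,235), the cup at (333,155), the shaker at (155,158) and the napkin box at (233,140). Next I'll check enlarged crops.

```bash
cat > h.py <<'E'
import numpy as np, cv2
from station import *
def und(c,p):
    d=np.array([(p[0]-c['cx'])/c['fx'],(p[1]-c['cy'])/c['fy']]);u=d.copy()
    for _ in range(30): u=d/(1+c['k1']*(u@u))
    return u
def pix2w(c,p,z):
    u=und(c,p);T=c['world_from_camera'];r=T[:3,:3]@np.array([u[0],u[1],1]);o=T[:3,3]
    return o+r*(z-o[2])/r[2]
def proj(c,P):
    T=c['world_from_camera'];q=T[:3,:3].T@(np.atleast_2d(P)-T[:3,3]).T
    u=q[:2]/q[2];u=u*(1+c['k1']*(u**2).sum(0))
    return np.c_[u[0]*c['fx']+c['cx'],u[1]*c['fy']+c['cy']]
def crop(im,x0,y0,w,h,k,f):
    cv2.imwrite(f,cv2.resize(im[y0:y0+h,x0:x0+w],None,fx=k,fy=k,interpolation=cv2.INTER_CUBIC))
E
python3 - <<'E'
from h import *
a=cv2.imread('pics/top0.png');b=cv2.imread('pics/scene0.png')
A=cv2.resize(a[195:265,285:365],None,fx=5,fy=5,interpolation=2);B=cv2.resize(a[200:270,150:230],None,fx=5,fy=5,interpolation=2)
C=cv2.resize(b[160:220,165:235],None,fx=5,fy=5,interpolation=2)[:300,:350];D=cv2.resize(b[120:180,290:360],None,fx=5,fy=5,interpolation=2)
cv2.imwrite('pics/c1.png',np.hstack([A,B]));cv2.imwrite('pics/c2.png',np.hstack([C,D]))
c=get_calibration('top')
for n,p,z in[('cap',(321,227),.048),('neck',(181,235),.146),('cup',(333,155),.05),('shk',(155,158),.1)]:print(n,pix2w(c,p,z))
E
```

```text
cap [ 0.51834191 -0.22050908  0.048     ]
neck [0.49277244 0.15402946 0.146     ]
cup [ 0.72771585 -0.26107528  0.05      ]
shk [0.70796051 0.24557541 0.1       ]
```

View pics/c1.png

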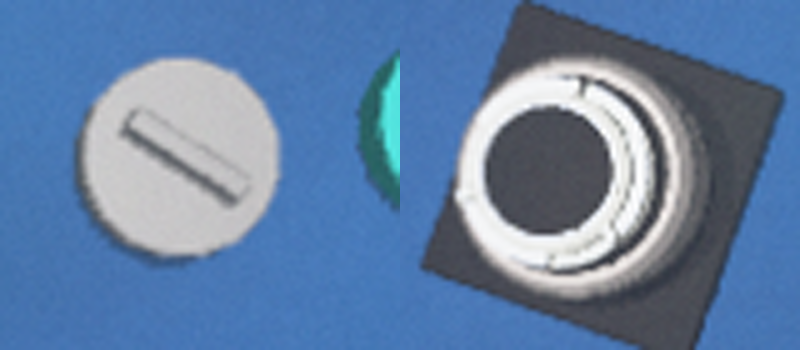

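View pics/c2.png

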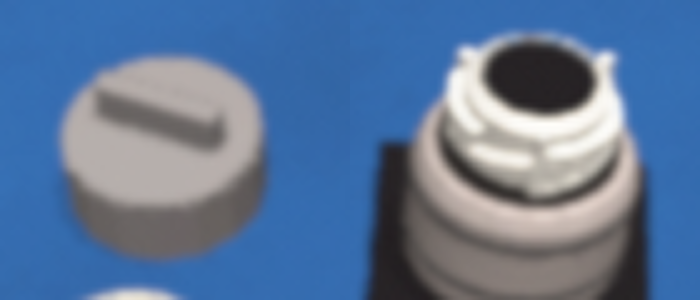

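The left crop is the grey lid with its fin, from (311,217) to (335,233) in the top picture. The right crop is the steel canister with its bare white threaded neck. I'll fit both with models.

```bash
cat >> h.py <<'E'
from scipy.optimize import minimize
t=np.linspace(0,2*np.pi,72,endpoint=False)
def circ(x,y,z,r): return np.c_[x+r*np.cos(t),y+r*np.sin(t),0*t+z]
def sil(c,x,y,sh=(384,512),k=4,parts=((0,.056),(.048,.056))):
    P=np.vstack([proj(c,circ(x,y,z,r)) for z,r in parts])
    m=np.zeros((sh[0]*k,sh[1]*k),np.uint8)
    cv2.fillConvexPoly(m,cv2.convexHull(np.round((P+.5)*k).astype(np.int32)),255)
    return cv2.resize(m,(sh[1],sh[0]),interpolation=cv2.INTER_AREA)/255.
E
python3 - <<'E'
from h import *
for n,box in(('top',(290,200,65,58)),('scene',(165,160,65,58))):
    im=cv2.imread(f'pics/{n}0.png').astype(int);c=get_calibration(n)
    # blue minus red: background strongly blue, lid grey; turquoise G high
    x0,y0,w,h=box;m=np.zeros(im.shape[:2]);sub=(im[...,0]-im[...,2])
    m[y0:y0+h,x0:x0+w]=(sub<35)[y0:y0+h,x0:x0+w]
    # largest comp
    nn,l,st,_=cv2.connectedComponentsWithStats(m.astype(np.uint8));i=1+st[1:,4].argmax();m=(l==i).astype(float)
    f=lambda p:np.abs(sil(c,*p)-m).sum()
    r=minimize(f,(.515,-.22),method='Nelder-Mead',options=dict(initial_simplex=[(.515,-.22),(.53,-.22),(.515,-.205)],xatol=1e-4))
    print(n,r.x,r.fun,m.sum())
c=get_calibration('top')
a=pix2w(c,(285+133/5,195+110/5),.076);b=pix2w(c,(285+250/5,195+185/5),.076);print('fin top edge',a,b,np.linalg.norm(a-b),np.arctan2(*(b-a)[[1,0]]))
# hole
for n,box,sd in(('top',(165,215,35,40),(180,234)),('scene',(310,125,35,20),(327,136))):
    im=cv2.imread(f'pics/{n}0.png');c=get_calibration(n);g=im.max(2);x0,y0,w,h=box
    m=np.zeros(g.shape,np.uint8);m[y0:y0+h,x0:x0+w]=(g<120)[y0:y0+h,x0:x0+w]
    _,l,st,ce=cv2.connectedComponentsWithStats(m);i=l[sd[1],sd[0]];print(st[i],ce[i])
    pts,_=cv2.findContours((l==i).astype(np.uint8),0,1);p=pts[0][:,0]
    W=np.array([pix2w(c,q,.146) for q in p]);e=cv2.minEnclosingCircle(W[:,:2].astype(np.float32));print(n,'hole',e,pix2w(c,ce[i],.146))
c=get_calibration('top')
for q in((152+0,0),):pass
for q in((150+125/5,200+0),(150+383/5,200+93/5),(150+22/5,200+265/5)):print(pix2w(c,q,.01))
E
```

```text
top [ 0.5221839  -0.22004141] 40.627450980392155 1260.0
scene [ 0.52100289 -0.21950833] 53.51764705882353 1315.0
fin top edge [ 0.54450683 -0.19061952  0.076     ] [ 0.50290682 -0.25435291  0.076     ] 0.07610850767320865 -2.149080760430868
[167 221  25  26 500] [179.168 233.76 ]
top hole ((0.4959823787212372, 0.15888413786888123), 0.032839786261320114) [0.49592387 0.15887628 0.146     ]
[317 128  22  15 249] [327.53815261 134.98795181]
scene hole ((0.49550747871398926, 0.16207201778888702), 0.030975909903645515) [0.49652945 0.16176316 0.146     ]
[0.60128389 0.2071748  0.01      ]
[0.54568036 0.05143278 0.01      ]
[0.44408519 0.26343926 0.01      ]
```

```bash
cat >> h.py <<'E'
from scipy.spatial.transform import Rotation as R
def yaw(s=None):
    s=s or read_state();w,x,y,z=s['tool_rot'];M=R.from_quat([x,y,z,w]).as_matrix();return np.arctan2(M[1,1],M[0,1])
def tgt(x,y,z,psi):
    s=read_state();w,a,b,c=s['tool_rot'];M=R.from_quat([a,b,c,w])
    Y=np.array([np.cos(psi),np.sin(psi),0]);Z=np.array([0,0,-1.]);X=np.cross(Y,Z)
    T=R.from_matrix(np.c_[X,Y,Z])
    print('move',np.round((M.inv()*T).as_rotvec(),4),np.round(M.inv().apply(np.array([x,y,z])-s['tool_pos'])*100,3))
def st():
    s=read_state();print(round(s['time'],2),s['tool_pos'].round(4),'yaw',round(yaw(s),4),'q',s['q'].round(3),'F',s['ft_force'].round(2),'M',s['moment'].round(3),'w',round(s['width'],4))
E
python3 -c "
from h import *
st();tgt(.521,-.2195,.20,-.578)"
```

```text
0.15 [0.2506 0.5722 0.2052] yaw 1.158 q [ 1.063  0.494  1.346  0.     1.303 -0.096] F [ 0.12 -0.02 -0.32] M [0.011 0.028 0.033] w 0.0856
move [-8.000e-04  7.000e-04  1.736e+00] [-56.531 -61.678   0.566]
```

>>> jog_arm:
  moves:
    - [0,0,1.736,-56.5,-61.7,0.5,-1]
    - [0,0,1.736,-56.5,-61.7,0.5,-1]
    - [0,0,1.736,-56.5,-61.7,0.5,-1]
    - [0,0,1.736,-56.5,-61.7,0.5,-1]
    - [0,0,1.736,-56.5,-61.7,0.5,-1]
    - [0,0,1.736,-56.5,-61.7,0.5,-1]
    - [0,0,1.736,-56.5,-61.7,0.5,-1]
    - [0,0,1.736,-56.5,-61.7,0.5,-1]
    - [0,0,1.736,-56.5,-61.7,0.5,-1]
    - [0,0,1.736,-56.5,-61.7,0.5,-1]
    - [0,0,1.736,-56.5,-61.7,0.5,-1]
    - [0,0,1.736,-56.5,-61.7,0.5,-1]
  force: 25

```text
time: 1.35
tool_pos: [0.4444, 0.0025, 0.2021]
tool_rot: [0.0, 0.881, 0.474, -0.0]
ft_force: [1.8, -0.2, 1.0]
width: 0.0853
```

```bash
python3 -c "
from h import *
st();tgt(.521,-.2195,.20,-.578)
c=get_calibration('wrist');cv2.imwrite('pics/w1.png',snapshot('wrist'))"
```

```text
1.35 [0.4444 0.0025 0.2021] yaw -0.5843 q [-1.280e-01  2.450e-01  1.773e+00 -1.000e-03  1.124e+00  4.560e-01] F [ 1.84 -0.17  0.96] M [-0.022 -0.059 -0.003] w 0.0853
move [ 0.0002  0.0007 -0.0063] [-14.29   18.629   0.228]
```

View pics/w1.png

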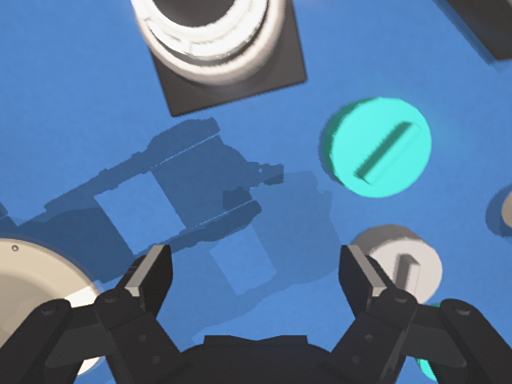

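The wrist picture shows the grey lid at (400,265), partly behind the right finger, and the canister at the top left. I'll move on to above the lid.

>>> jog_arm:
  moves:
    - [0,0,-0.006,-14.3,18.6,0.2,-1]
    - [0,0,-0.006,-14.3,18.6,0.2,-1]
    - [0,0,-0.006,-14.3,18.6,0.2,-1]
    - [0,0,-0.006,-14.3,18.6,0.2,-1]
    - [0,0,-0.006,-14.3,18.6,0.2,-1]
    - [0,0,-0.006,-14.3,18.6,0.2,-1]
    - [0,0,-0.006,-14.3,18.6,0.2,-1]

```text
time: 2.1
tool_pos: [0.5218, -0.2267, 0.2006]
tool_rot: [0.001, 0.881, 0.472, -0.0]
ft_force: [-0.4, 1.0, 1.2]
width: 0.0854
```

```bash
python3 -c "
from h import *
st();tgt(.521,-.2195,.20,-.578)
c=get_calibration('wrist');im=snapshot('wrist')
for z,r in((0,.056),(.048,.056)):
    for p in proj(c,circ(.5215,-.2197,z,r)): cv2.circle(im,tuple(int(v) for v in np.round(p)),1,(0,0,255),-1)
cv2.imwrite('pics/w2.png',im)"
```

```text
2.1 [ 0.5218 -0.2267  0.2006] yaw -0.5866 q [-0.514  0.419  1.495 -0.002  1.226  0.074] F [-0.35  1.03  1.22] M [-0.022  0.016  0.031] w 0.0854
move [ 0.0024  0.0017 -0.0086] [ 0.55  -0.466  0.057]
```

View pics/w2.png

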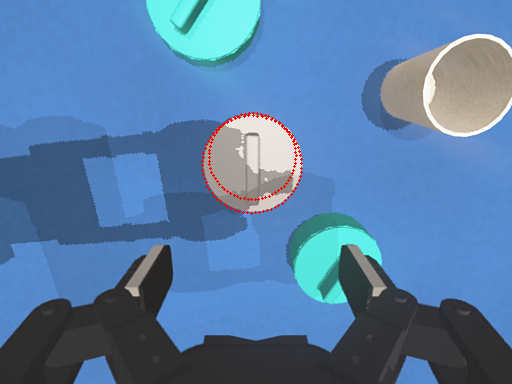

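The grey lid sits at (252,163) and the red model outline lies on it. The fin runs vertically in the picture, perpendicular to the jaws. I'll enlarge it to confirm.

```bash
python3 -c "
from h import *
c=get_calibration('wrist');im=snapshot('wrist');st();tgt(.5215,-.2197,.055,-.578)
cv2.imwrite('pics/w3raw.png',im)
u=np.array([np.cos(.9926),np.sin(.9926),0]);v=np.array([-u[1],u[0],0])
o=np.array([.5215,-.2197,0]);big=cv2.resize(im[95:225,190:320],None,fx=5,fy=5,interpolation=2)
P=[o+u*.038*a+v*.007*b+[0,0,.076] for a,b in((1,1),(1,-1),(-1,-1),(-1,1))]
for q in(circ(.5215,-.2197,0,.056),circ(.5215,-.2197,.048,.056),P):
    cv2.polylines(big,[np.round((proj(c,q)-[190,95]+.5)*5).astype(np.int32)],True,(0,0,255),1)
cv2.imwrite('pics/w3.png',big)"
```

```text
2.2 [ 0.5216 -0.2252  0.201 ] yaw -0.5847 q [-0.511  0.417  1.496 -0.002  1.226  0.074] F [ 0.58  0.87 -1.07] M [ 0.021  0.023 -0.046] w 0.0854
move [ 0.0024  0.0017 -0.0067] [ 0.475 -0.348 14.594]
```

View pics/w3.png

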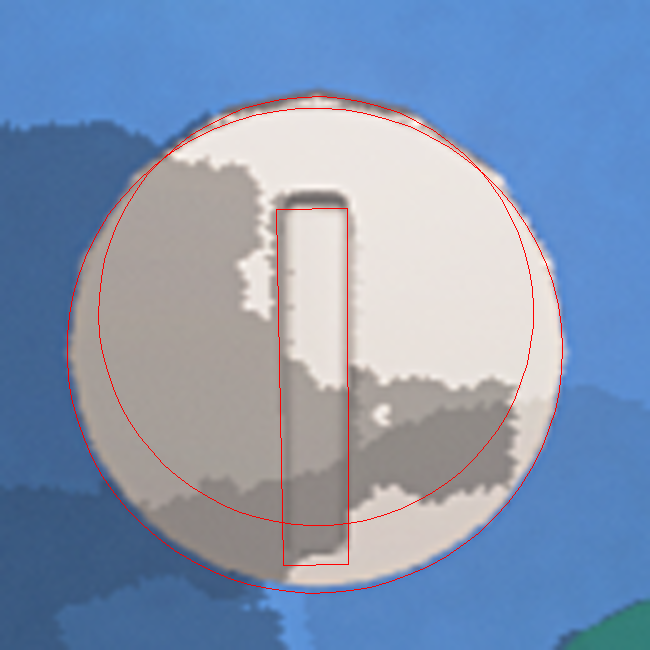

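>>> jog_arm:
  moves:
    - [0.0024,0.0017,-0.007,0.5,-0.35,4,-1]
    - [0.0024,0.0017,-0.007,0.55,-0.35,8,-1]
    - [0.0024,0.0017,-0.007,0.55,-0.35,10,-1]
    - [0.0024,0.0017,-0.007,0.55,-0.35,10,-1]
    - [0.0024,0.0017,-0.007,0.55,-0.35,10,-1]
    - [0.0024,0.0017,-0.007,0.55,-0.35,10,-1]

```text
time: 2.8
tool_pos: [0.5227, -0.2189, 0.1025]
tool_rot: [0.001, 0.879, 0.477, 0.001]
ft_force: [1.0, -0.1, -0.2]
width: 0.0853
```

```bash
python3 -c "
from h import *
st();tgt(.5210,-.2205,.0525,-.578)"
```

```text
2.8 [ 0.5227 -0.2189  0.1025] yaw -0.5771 q [-0.502  0.533  1.61   0.     0.997  0.075] F [ 1.05 -0.13 -0.17] M [ 0.011  0.044 -0.014] w 0.0853
move [ 0.0023 -0.0002  0.0009] [-0.228 -0.065  5.003]
```

>>> jog_arm:
  moves:
    - [0.0024,0,0,-0.05,-0.05,3,-1]
    - [0.0024,0,0,-0.05,-0.05,5,-1]
    - [0.0024,0,0,-0.05,-0.05,5,-1]
    - [0.0024,0,0,-0.05,-0.05,5,-1]

```text
time: 3.2
tool_pos: [0.5226, -0.2193, 0.0537]
tool_rot: [0.0, 0.879, 0.477, 0.0]
ft_force: [-0.4, 0.4, -0.1]
width: 0.0851
```

>>> jog_arm:
  moves:
    - [0,0,0,0,0,0,1]
    - [0,0,0,0,0,0,1]
    - [0,0,0,0,0,0,1]
    - [0,0,0,0,0,0,1]
    - [0,0,0,0,0,0,1]
    - [0,0,0,0,0,0,1]
    - [0,0,0,0,0,0,1]
    - [0,0,0,0,0,0,1]
  force: 30

```text
time: 4.0
tool_pos: [0.5226, -0.2193, 0.0537]
tool_rot: [0.0, 0.879, 0.477, 0.0]
ft_force: [-0.5, -0.4, -0.4]
width: 0.0002
```

```bash
python3 -c "
from h import *
st()
im=snapshot('wrist');cv2.imwrite('pics/w4.png',im)"
```

```text
4.0 [ 0.5226 -0.2193  0.0537] yaw -0.577 q [-0.503  0.603  1.648  0.     0.89   0.074] F [-0.54 -0.4  -0.35] M [-0.052 -0.032  0.036] w 0.0002
```

View pics/w4.png

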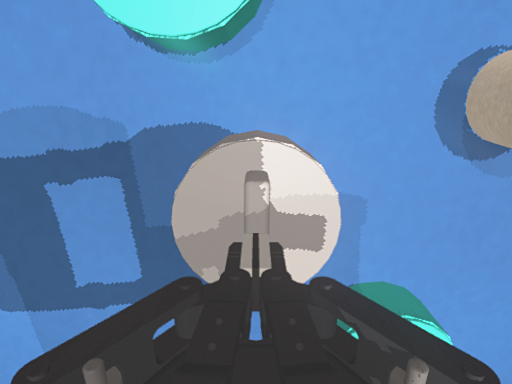

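```bash
python3 -c "
from h import *
st()
c=get_calibration('wrist');s=read_state()
for dz in(0,.019,.04):print(proj(c,s['tool_pos']+[0,0,dz]))
print(c['world_from_camera'])
print(pix2w(c,(257,172),.076), pix2w(c,(257,131),.0),pix2w(c,(172,215),.048),pix2w(c,(340,215),.048))
a=cv2.resize(snapshot('scene')[140:240,150:260],None,fx=5,fy=5,interpolation=2);cv2.imwrite('pics/s5.png',a)
cv2.imwrite('pics/t5.png',cv2.resize(snapshot('top')[180:270,270:370],None,fx=5,fy=5,interpolation=2))
"
```

```text
4.05 [ 0.5226 -0.2193  0.0537] yaw -0.577 q [-0.503  0.603  1.648  0.     0.89   0.074] F [0.71 0.09 0.44] M [ 0.048 -0.024  0.006] w -0.0002
[[256.10880829 229.4024215 ]]
[[256.23981032 243.70186759]]
[[256.42213061 263.61583915]]
[[ 0.83823957 -0.51949559 -0.16576717  0.56499618]
 [-0.54530115 -0.79798814 -0.25663513 -0.15281158]
 [ 0.00104059  0.30551475 -0.95218678  0.22090918]
 [ 0.          0.          0.          1.        ]]
[ 0.54627089 -0.18354802  0.076     ] [ 0.55369093 -0.1730592   0.        ] [ 0.48117899 -0.18348111  0.048     ] [ 0.57207712 -0.24267049  0.048     ]
```

View pics/s5.png

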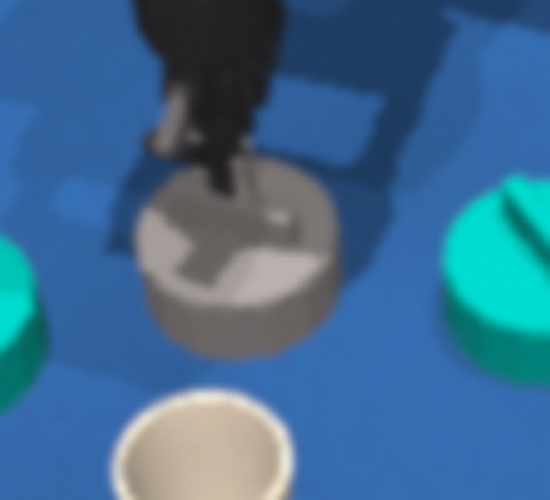

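View pics/t5.png

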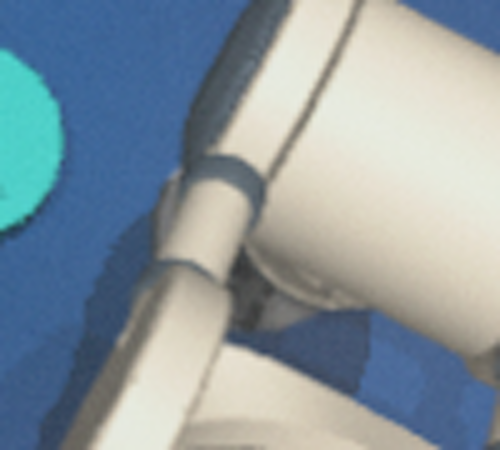

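```bash
python3 -c "
from h import *
crop(cv2.imread('pics/w4.png'),190,150,130,110,6,'pics/w4c.png')
"
```

```text
(no output)
```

View pics/w4c.png

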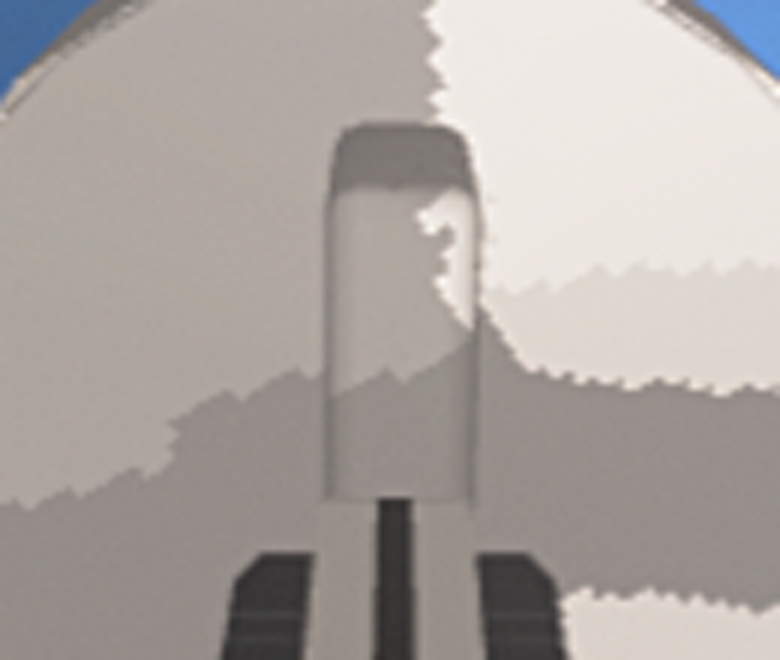

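```bash
python3 -c "
from h import *
c=get_calibration('scene')
for P in((.5226,-.2193,.0537),(.5226,-.2193,.0757),(.5226-.05*.546,-.2193-.05*.838,.0537),(.522,-.219,.048)):print((proj(c,P)-[150,140])*5)
"; python3 -c "
from h import *
im=snapshot('wrist');c=get_calibration('wrist');s=read_state();X=np.array([.546,.838,0]);Y=np.array([.838,-.546,0])
for z in(.0537,.0757):
  for d in(-.011,.011): print(z,d,[proj(c,s['tool_pos']*[1,1,0]+[0,0,z]+X*d+Y*e).round(0).tolist() for e in(-.01,.01)])
"
```

```text
[[233.21621277 219.96165891]]
[[229.47878915 193.25544541]]
[[153.8820013 196.0868886]]
[[234.5718646  225.90764136]]
0.0537 -0.011 [[[241.0, 245.0]], [[272.0, 245.0]]]
0.0537 0.011 [[[240.0, 213.0]], [[272.0, 213.0]]]
0.0757 -0.011 [[[239.0, 263.0]], [[274.0, 263.0]]]
0.0757 0.011 [[[238.0, 228.0]], [[274.0, 228.0]]]
```

The jaws shut fully, with width 0. In both pictures the fingertips are at about z=0.076, roughly 20 mm above the reported TCP, just over the fin's top. So the true reach is shorter than the reported TCP. I'll open, go lower in steps while watching the force, and grip again.

>>> jog_arm:
  moves:
    - [0,0,0,0,0,-0.5,-0.3]
    - [0,0,0,0,0,-0.5,-0.3]
    - [0,0,0,0,0,-0.5,-0.3]
    - [0,0,0,0,0,-0.5,-0.3]
    - [0,0,0,0,0,0.7,-0.3]
    - [0,0,0,0,0,1.4,-0.3]
    - [0,0,0,0,0,2,-0.3]
    - [0,0,0,0,0,2,-0.3]
    - [0,0,0,0,0,2,-0.3]
  force: 30

```text
time: 5.1
tool_pos: [0.5225, -0.2193, 0.0334]
tool_rot: [0.0, 0.879, 0.477, 0.0]
ft_force: [-0.2, -0.8, 0.7]
width: 0.0558
```

>>> jog_arm:
  moves:
    - [0,0,0,0,0,0,1]
    - [0,0,0,0,0,0,1]
    - [0,0,0,0,0,0,1]
    - [0,0,0,0,0,0,1]
    - [0,0,0,0,0,0,1]
    - [0,0,0,0,0,0,1]
  force: 30

```text
time: 5.7
tool_pos: [0.5227, -0.2194, 0.0337]
tool_rot: [0.0, 0.879, 0.477, 0.0]
ft_force: [0.2, 0.4, 5.1]
width: 0.0129
```

```bash
python3 -c "
from h import *
st()
im=snapshot('wrist');cv2.imwrite('pics/w6.png',im)"
```

```text
5.7 [ 0.5227 -0.2194  0.0337] yaw -0.5771 q [-0.503  0.634  1.661  0.     0.846  0.074] F [0.23 0.4  5.13] M [ 0.011  0.096 -0.097] w 0.0129
```

View pics/w6.png

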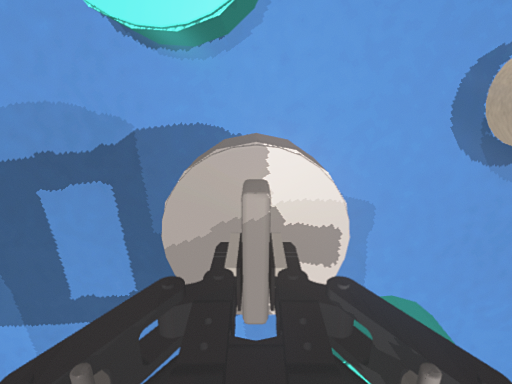

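The fin is now between the pads, width 12.9 mm, with the fin running from (256,180) to (256,325). I'll check how well it is centred along X, then lift.

```bash
python3 -c "
from h import *
c=get_calibration('wrist');s=read_state()
crop(cv2.imread('pics/w6.png'),190,165,130,170,3,'pics/w6c.png')
X=np.array([.546,.838,0])
for r in(190,192,194,320,323,325):print(r,((pix2w(c,(256,r),.076)-s['tool_pos'])@X*1000).round(1))
"
```

```text
190 39.5
192 38.5
194 37.6
320 -33.0
323 -35.0
325 -36.3
```

View pics/w6c.png

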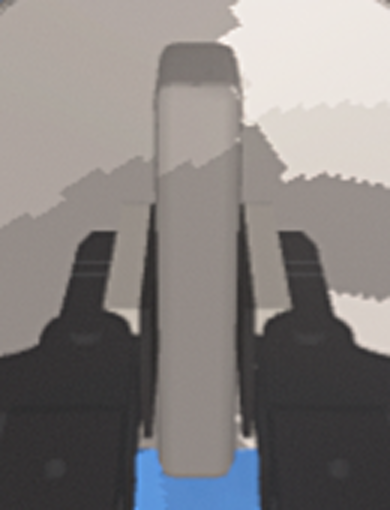

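>>> jog_arm:
  moves:
    - [0,0,0,0,0,-1,1]
    - [0,0,0,0,0,-3,1]
    - [0,0,0,0,0,-6,1]
    - [0,0,0,0,0,-10,1]
    - [0,0,0,0,0,-15,1]
    - [0,0,0,0,0,-19,1]
    - [0,0,0,0,0,-19,1]
    - [0,0,0,0,0,-19,1]
  force: 30

```text
time: 6.55
tool_pos: [0.5225, -0.2193, 0.2245]
tool_rot: [0.001, 0.879, 0.477, 0.001]
ft_force: [0.0, 0.1, -3.9]
width: 0.013
```

```bash
python3 -c "
from h import *
st()
im=snapshot('wrist');cv2.imwrite('pics/w7.png',im);cv2.imwrite('pics/s7.png',snapshot('scene'))
tgt(.496,.159,.23,.31)"
```

```text
6.55 [ 0.5225 -0.2193  0.2245] yaw -0.577 q [-0.503  0.392  1.468  0.     1.279  0.074] F [ 0.03  0.12 -3.86] M [-0.009  0.    -0.029] w 0.013
move [-1.300e-03 -8.000e-04 -8.871e-01] [ 30.267 -22.761  -0.712]
```

View pics/w7.png

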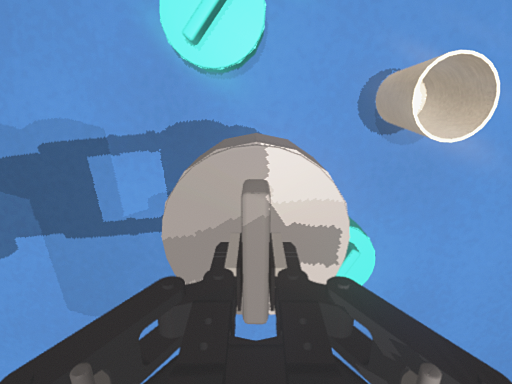

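View pics/s7.png

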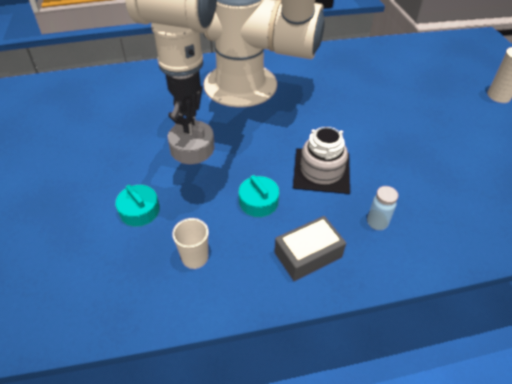

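The lid is lifted cleanly and hangs level, with Fz about -3.9 N. From the grip, lid_mid z = TCP z + 4.3 mm. I'll stop short of the canister for a wrist look at the mouth.

```bash
python3 -c "
from h import *
tgt(.539,.026,.26,.31)"
```

```text
move [-1.300e-03 -8.000e-04 -8.871e-01] [ 21.468 -11.906  -3.729]
```

>>> jog_arm:
  moves:
    - [-0.001,-0.001,-0.887,21.5,-11.9,-3.7,1]
    - [-0.001,-0.001,-0.887,21.5,-11.9,-3.7,1]
    - [-0.001,-0.001,-0.887,21.5,-11.9,-3.7,1]
    - [-0.001,-0.001,-0.887,21.5,-11.9,-3.7,1]
    - [-0.001,-0.001,-0.887,21.5,-11.9,-3.7,1]
    - [-0.001,-0.001,-0.887,21.5,-11.9,-3.7,1]
    - [-0.001,-0.001,-0.887,21.5,-11.9,-3.7,1]
    - [-0.001,-0.001,-0.887,21.5,-11.9,-3.7,1]
    - [-0.001,-0.001,-0.887,21.5,-11.9,-3.7,1]
    - [-0.001,-0.001,-0.887,21.5,-11.9,-3.7,1]
  force: 30

```text
time: 7.65
tool_pos: [0.539, 0.0253, 0.2593]
tool_rot: [-0.0, 0.591, 0.807, -0.0]
ft_force: [-0.9, -0.2, -3.0]
width: 0.0131
```

```bash
python3 -c "
from h import *
st();c=get_calibration('wrist');im=snapshot('wrist');st()
np.save('c8.npy',c['world_from_camera']);cv2.imwrite('pics/w8.png',im)
big=cv2.resize(im,None,fx=1.5,fy=1.5,interpolation=2)
for q in(circ(.496,.1595,.146,.037),circ(.496,.1595,.146,.032)):
    cv2.polylines(big,[np.round((proj(c,q)+.5)*1.5).astype(np.int32)],True,(0,0,255),1)
cv2.imwrite('pics/w8o.png',big)"
```

```text
7.65 [0.539  0.0253 0.2593] yaw 0.3063 q [-0.064  0.323  1.478 -0.     1.342 -0.37 ] F [-0.85 -0.24 -3.02] M [-0.006 -0.008 -0.04 ] w 0.0131
7.7 [0.5391 0.0254 0.2594] yaw 0.307 q [-0.063  0.323  1.478 -0.     1.342 -0.37 ] F [-0.14  0.86 -2.49] M [ 0.026 -0.046  0.016] w 0.0131
```

View pics/w8o.png

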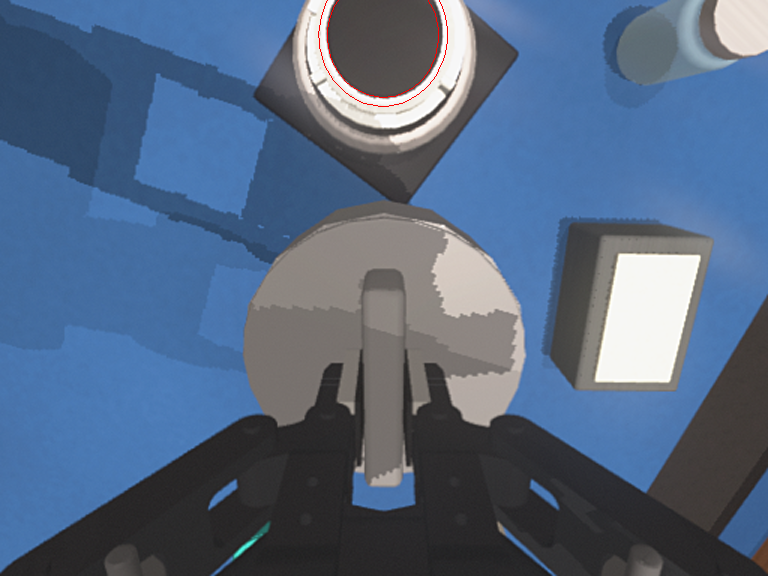

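The mouth shows at about (384,40) of the 1.5x picture, and the r=32 mm circle fits the dark bore well. I'll fit it numerically.

```bash
python3 -c "
from h import *
from scipy.optimize import least_squares
im=cv2.imread('pics/w8.png');c=get_calibration('wrist');c['world_from_camera']=np.load('c8.npy')
g=cv2.cvtColor(im,6).astype(np.uint8);m=(g<130).astype(np.uint8);m[:, :200]=0;m[80:]=0;m[:,310:]=0
_,l,s_,_=cv2.connectedComponentsWithStats(m);i=l[20,256];print(s_[i])
p=cv2.findContours((l==i).astype(np.uint8),0,1)[0][0][:,0];p=p[(p[:,1]>2)]
W=np.array([pix2w(c,q,.146)[:2] for q in p]);print(len(W))
f=least_squares(lambda v:np.hypot(W[:,0]-v[0],W[:,1]-v[1])-v[2],(.496,.159,.032),loss='soft_l1',f_scale=.0005);print(f.x,np.std(f.fun))
tgt(.496,.159,.26,.31)"
```

```text
[ 218    0   77   65 4249]
154
[0.49684856 0.1605292  0.03296561] 0.00023262420670101518
move [-0.0009 -0.0001 -0.003 ] [14.034 -0.073 -0.056]
```

```bash
python3 -c "
from h import *
tgt(.4968,.1595,.205,.31)"
```

```text
move [-0.0009 -0.0001 -0.003 ] [14.056  0.023  5.444]
```

>>> jog_arm:
  moves:
    - [0,0,-0.003,4,0,0,1]
    - [0,0,-0.003,8,-0.1,0,1]
    - [0,0,-0.003,11,-0.1,1,1]
    - [0,0,-0.003,14,-0.1,3,1]
    - [0,0,-0.003,14,-0.1,5.4,1]
    - [0,0,-0.003,14,-0.1,5.4,1]
    - [0,0,-0.003,14,-0.1,5.4,1]
    - [0,0,-0.003,14,-0.1,5.4,1]
  force: 30

```text
time: 8.5
tool_pos: [0.4968, 0.158, 0.2066]
tool_rot: [0.0, 0.59, 0.807, 0.0]
ft_force: [0.1, 0.3, -2.6]
width: 0.0128
```

```bash
python3 -c "
from h import *
st();tgt(.4968,.1595,.172,.31)
cv2.imwrite('pics/s9.png',cv2.resize(snapshot('scene')[60:220,260:400],None,fx=4,fy=4,interpolation=2)[:600])"
```

```text
8.5 [0.4968 0.158  0.2066] yaw 0.3085 q [ 0.193  0.347  1.598 -0.     1.196 -0.115] F [ 0.09  0.32 -2.56] M [-0.028 -0.043 -0.009] w 0.0128
move [ 0.0007  0.0002 -0.0015] [0.141 0.046 3.458]
```

View pics/s9.png

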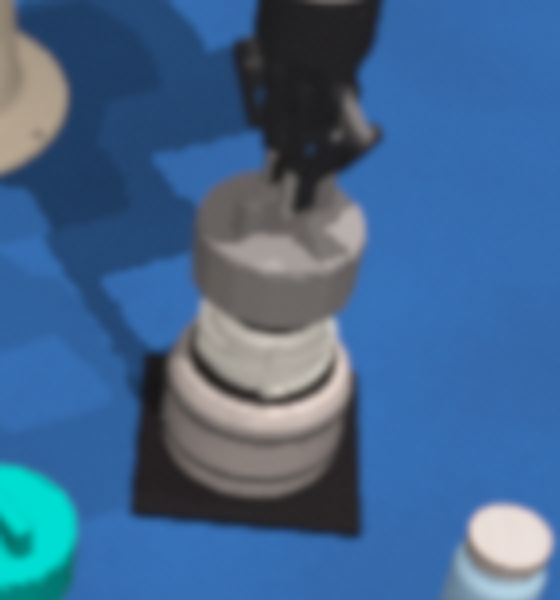

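The lid hangs squarely above the neck. I'll lower it slowly.

>>> jog_arm:
  moves:
    - [0,0,-0.0015,0.14,0.05,0.6,1]
    - [0,0,-0.0015,0.14,0.05,1.2,1]
    - [0,0,-0.0015,0.14,0.05,1.8,1]
    - [0,0,-0.0015,0.14,0.05,2.4,1]
    - [0,0,-0.0015,0.14,0.05,2.9,1]
    - [0,0,-0.0015,0.14,0.05,3.4,1]
    - [0,0,-0.0015,0.14,0.05,3.4,1]
  force: 25

```text
time: 9.25
tool_pos: [0.4965, 0.1595, 0.1719]
tool_rot: [-0.0, 0.589, 0.808, -0.0]
ft_force: [0.5, 0.4, -3.4]
width: 0.0133
```

```bash
python3 -c "
from h import *
st();tgt(.4968,.1595,.164,.31)"
```

```text
9.25 [0.4965 0.1595 0.1719] yaw 0.3101 q [ 0.196  0.388  1.642 -0.     1.112 -0.114] F [ 0.54  0.4  -3.43] M [-0.008 -0.029  0.02 ] w 0.0133
move [-0.0002 -0.      0.0001] [-0.009  0.03   0.786]
```

>>> jog_arm:
  moves:
    - [0,0,0,0,0.02,0.4,1]
    - [0,0,0,0,0.02,0.8,1]
    - [0,0,0,0,0.02,0.8,1]
  force: 25

```text
time: 9.55
tool_pos: [0.4967, 0.1596, 0.1635]
tool_rot: [-0.0, 0.589, 0.808, -0.0]
ft_force: [0.0, 0.8, -3.5]
width: 0.013
```

>>> jog_arm:
  moves:
    - [0,0,0,0,0,0.15,1]
    - [0,0,0,0,0,0.15,1]
  force: 25

```text
time: 9.75
tool_pos: [0.4971, 0.1595, 0.1628]
tool_rot: [0.0, 0.589, 0.808, 0.0]
ft_force: [-2.0, -1.3, 10.6]
width: 0.0128
```

```bash
python3 -c "
from h import *
st()"
```

```text
9.75 [0.4971 0.1595 0.1628] yaw 0.3101 q [ 0.196  0.4    1.653 -0.     1.088 -0.114] F [-2.04 -1.27 10.56] M [-0.232  0.58   0.043] w 0.0128
```

Contact is at TCP z=0.1628, so lid_mid is about 21 mm above the mouth. The lugs are crossed on the ridges, as the task warned. I'll turn counter-clockwise in small steps with light pressure.

>>> jog_arm:
  moves:
    - [0,0,-0.07,0,0,0.02,1]
    - [0,0,-0.14,0,0,0.03,1]
    - [0,0,-0.18,0,0,0.03,1]
  force: 25

```text
time: 10.05
tool_pos: [0.4975, 0.1599, 0.163]
tool_rot: [0.001, 0.513, 0.858, 0.001]
ft_force: [-0.4, 3.2, 3.2]
width: 0.0128
```

```bash
python3 -c "
from h import *
st()"
```

```text
10.05 [0.4975 0.1599 0.163 ] yaw 0.4926 q [ 0.196  0.4    1.652  0.     1.088 -0.296] F [-0.39  3.24  3.16] M [ 0.654  0.224 -0.24 ] w 0.0128
```

>>> jog_arm:
  moves:
    - [0,0,-0.07,0,0,0.03,1]
    - [0,0,-0.14,0,0,0.05,1]
    - [0,0,-0.18,0,0,0.05,1]

```text
time: 10.35
tool_pos: [0.4974, 0.16, 0.1625]
tool_rot: [0.001, 0.433, 0.901, 0.001]
ft_force: [-0.7, -0.1, -2.9]
width: 0.0133
```

```bash
python3 -c "
from h import *
st()"
```

```text
10.35 [0.4974 0.16   0.1625] yaw 0.6755 q [ 1.970e-01  4.000e-01  1.653e+00  1.000e-03  1.086e+00 -4.790e-01] F [-0.71 -0.07 -2.94] M [0.148 0.129 0.016] w 0.0133
```

The upward force is gone (Fz = -2.9, the full lid weight), so the lugs are over the gaps. I'll lower gently.

>>> jog_arm:
  moves:
    - [0,0,0,0,0,0.15,1]
    - [0,0,0,0,0,0.3,1]
    - [0,0,0,0,0,0.4,1]

```text
time: 10.65
tool_pos: [0.4973, 0.16, 0.1583]
tool_rot: [0.001, 0.433, 0.901, 0.001]
ft_force: [0.0, 0.1, -4.1]
width: 0.0131
```

```bash
python3 -c "
from h import *
st()"
```

```text
10.65 [0.4973 0.16   0.1583] yaw 0.6744 q [ 1.970e-01  4.060e-01  1.658e+00  1.000e-03  1.076e+00 -4.780e-01] F [ 0.03  0.07 -4.11] M [0.032 0.057 0.019] w 0.0131
```

>>> jog_arm:
  moves:
    - [0,0,0,0,0,0.15,1]
    - [0,0,0,0,0,0.3,1]
    - [0,0,0,0,0,0.3,1]

```text
time: 10.95
tool_pos: [0.4972, 0.16, 0.155]
tool_rot: [0.0, 0.433, 0.901, 0.001]
ft_force: [-0.8, -0.4, -2.0]
width: 0.0134
```

```bash
python3 -c "
from h import *
st()"
```

```text
10.95 [0.4972 0.16   0.155 ] yaw 0.6742 q [ 1.970e-01  4.100e-01  1.662e+00  1.000e-03  1.069e+00 -4.780e-01] F [-0.79 -0.45 -1.99] M [-0.061 -0.007  0.046] w 0.0134
```

>>> jog_arm:
  moves:
    - [0,0,0,0,0,0.1,1]
    - [0,0,0,0,0,0.2,1]
    - [0,0,0,0,0,0.2,1]

```text
time: 11.25
tool_pos: [0.4972, 0.1599, 0.1529]
tool_rot: [0.0, 0.433, 0.901, 0.001]
ft_force: [-0.3, -0.7, -3.4]
width: 0.0133
```

```bash
python3 -c "
from h import *
st()"
```

```text
11.25 [0.4972 0.1599 0.1529] yaw 0.6742 q [ 1.960e-01  4.130e-01  1.664e+00  1.000e-03  1.063e+00 -4.780e-01] F [-0.32 -0.75 -3.39] M [ 0.006 -0.028  0.022] w 0.0133
```

>>> jog_arm:
  moves:
    - [0,0,0,0,0,0.1,1]
    - [0,0,0,0,0,0.2,1]
    - [0,0,0,0,0,0.2,1]

```text
time: 11.55
tool_pos: [0.4977, 0.16, 0.1513]
tool_rot: [0.001, 0.433, 0.901, 0.001]
ft_force: [1.5, 0.1, 3.9]
width: 0.0132
```

```bash
python3 -c "
from h import *
st()"
```

```text
11.55 [0.4977 0.16   0.1513] yaw 0.6741 q [ 1.960e-01  4.150e-01  1.666e+00  1.000e-03  1.058e+00 -4.780e-01] F [1.47 0.06 3.9 ] M [-0.085  0.167  0.002] w 0.0132
```

The lugs dropped in and rest at TCP z=0.1513, 9.6 mm above the mouth. That leaves about 75° clockwise and 12 mm of sink. I'll screw down in matched steps.

>>> jog_arm:
  moves:
    - [0,0,0.05,0,0,0.045,1]
    - [0,0,0.1,0,0,0.09,1]
    - [0,0,0.15,0,0,0.135,1]
    - [0,0,0.2,0,0,0.18,1]

```text
time: 11.95
tool_pos: [0.4983, 0.1599, 0.1506]
tool_rot: [0.002, 0.522, 0.853, 0.001]
ft_force: [-4.1, -4.0, 21.9]
width: 0.0132
```

```bash
python3 -c "
from h import *
st()"
```

```text
11.95 [0.4983 0.1599 0.1506] yaw 0.4725 q [ 0.196  0.416  1.667 -0.     1.055 -0.276] F [-4.09 -3.96 21.91] M [-0.442  0.883  0.631] w 0.0132
```

Resistance is rising (Mz 0.63, Fz 22), so I'm pressing faster than it sinks. I'll ease off.

>>> jog_arm:
  moves:
    - [0,0,-0.03,0,0,-0.08,1]
    - [0,0,-0.06,0,0,-0.08,1]

```text
time: 12.15
tool_pos: [0.4978, 0.1599, 0.1514]
tool_rot: [0.001, 0.495, 0.869, 0.001]
ft_force: [-0.7, 1.2, -1.4]
width: 0.0133
```

```bash
python3 -c "
from h import *
st();im=snapshot('scene');cv2.imwrite('pics/s10.png',cv2.resize(im[60:220,260:400],None,fx=4,fy=4,interpolation=2)[:600])"
```

```text
12.15 [0.4978 0.1599 0.1514] yaw 0.5345 q [ 0.196  0.414  1.666  0.     1.057 -0.338] F [-0.71  1.21 -1.41] M [ 0.294  0.249 -0.015] w 0.0133
```

View pics/s10.png

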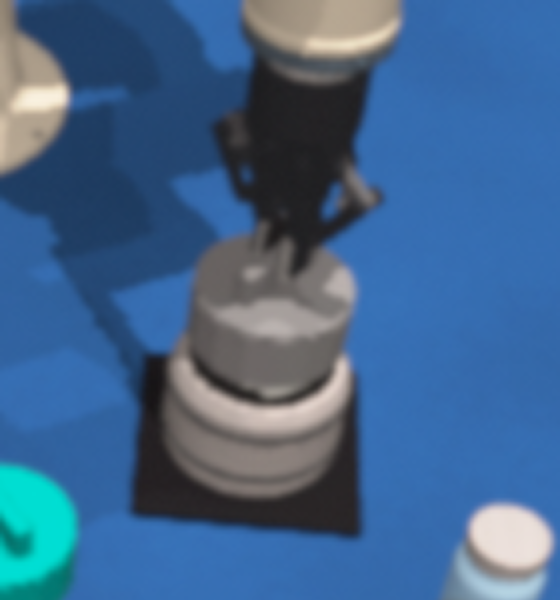

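The lid sits low over the neck, the thread is covered, and it is no longer pressed. I'll loosen the grip slightly so it settles by its own weight, then turn it loosely.

>>> jog_arm:
  moves:
    - [0,0,0,0,0,0,0.6]
    - [0,0,0,0,0,0,0.6]
    - [0,0,0,0,0,0,0.6]
    - [0,0,0,0,0,0,0.6]
  force: 20

```text
time: 12.6
tool_pos: [0.498, 0.16, 0.1513]
tool_rot: [0.001, 0.494, 0.869, 0.001]
ft_force: [-0.2, 0.4, -0.4]
width: 0.0168
```

```bash
python3 -c "
from h import *
st();c=get_calibration('wrist');im=snapshot('wrist');cv2.imwrite('pics/w11.png',cv2.resize(im,None,fx=1.5,fy=1.5,interpolation=2))"
```

```text
12.6 [0.498  0.16   0.1513] yaw 0.5365 q [ 0.196  0.415  1.666  0.     1.057 -0.34 ] F [-0.23  0.37 -0.39] M [ 0.027  0.029 -0.03 ] w 0.0168
```

View pics/w11.png

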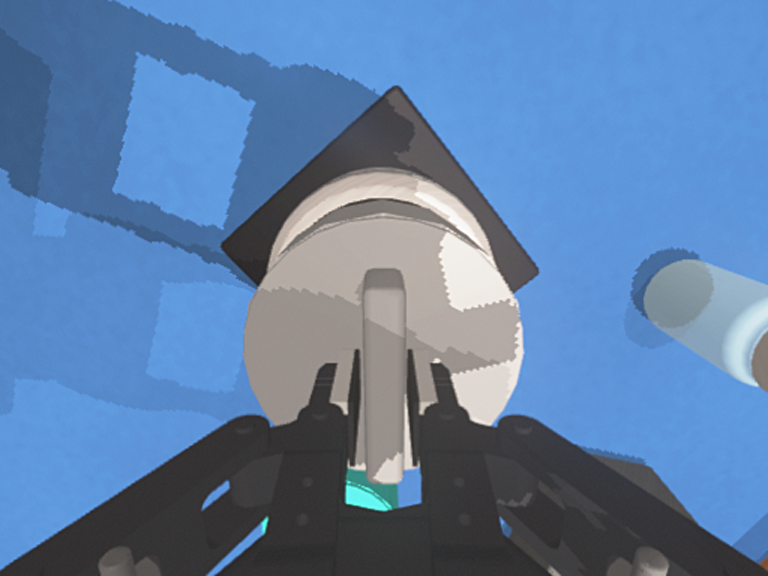

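The lid stayed where it was and the fin stands between the slightly open pads. I'll turn clockwise loosely.

>>> jog_arm:
  moves:
    - [0,0,0.06,0,0,0,0.6]
    - [0,0,0.12,0,0,0,0.6]
    - [0,0,0.18,0,0,0,0.6]
    - [0,0,0.24,0,0,0,0.6]

```text
time: 13.05
tool_pos: [0.498, 0.16, 0.1513]
tool_rot: [0.001, 0.596, 0.803, 0.001]
ft_force: [-0.2, -1.2, -1.6]
width: 0.017
```

```bash
python3 -c "
from h import *
st();c=get_calibration('wrist');im=snapshot('wrist');cv2.imwrite('pics/w12.png',cv2.resize(im,None,fx=1.5,fy=1.5,interpolation=2))"
```

```text
13.05 [0.498  0.16   0.1513] yaw 0.294 q [ 0.196  0.415  1.666  0.     1.057 -0.098] F [-0.22 -1.16 -1.6 ] M [-0.051 -0.033  0.052] w 0.017
```

View pics/w12.png

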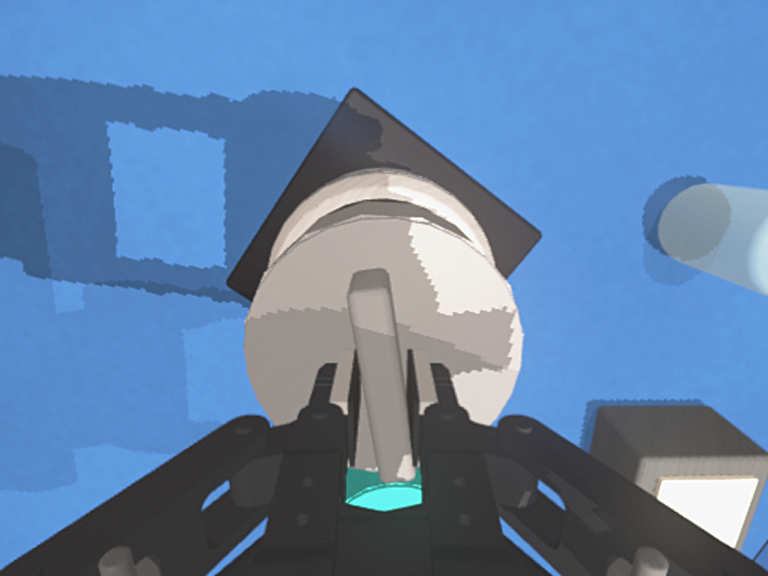

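The fin now lies skewed about 8° in the pads, so the slack is taken up and Mz is only 0.05. I'll carry on.

>>> jog_arm:
  moves:
    - [0,0,0.06,0,0,0,0.6]
    - [0,0,0.12,0,0,0,0.6]
    - [0,0,0.18,0,0,0,0.6]

```text
time: 13.4
tool_pos: [0.4979, 0.1599, 0.1511]
tool_rot: [0.001, 0.668, 0.744, 0.001]
ft_force: [0.3, -0.4, -2.2]
width: 0.0172
```

```bash
python3 -c "
from h import *
st();c=get_calibration('wrist');im=snapshot('wrist');cv2.imwrite('pics/w13.png',cv2.resize(im,None,fx=1.5,fy=1.5,interpolation=2))"
```

```text
13.4 [0.4979 0.1599 0.1511] yaw 0.1088 q [0.196 0.415 1.666 0.    1.057 0.088] F [ 0.31 -0.43 -2.22] M [-0.011  0.047  0.014] w 0.0172
```

View pics/w13.png

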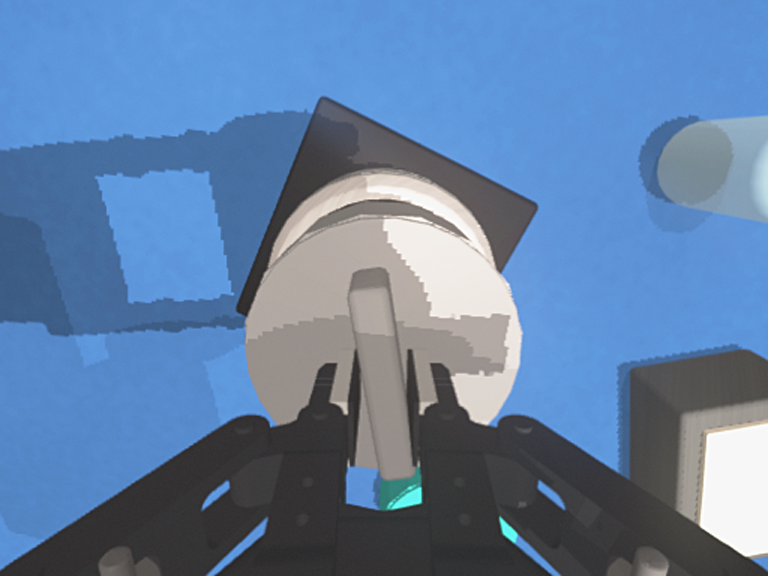

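The lid follows. Its cap shrank from 279 to 276 px across, so it is sinking in the thread with almost no torque. I'll continue and follow it down at the thread rate.

>>> jog_arm:
  moves:
    - [0,0,0.06,0,0,0.05,0.6]
    - [0,0,0.12,0,0,0.11,0.6]
    - [0,0,0.18,0,0,0.16,0.6]
    - [0,0,0.24,0,0,0.22,0.6]
    - [0,0,0.3,0,0,0.27,0.6]

```text
time: 13.95
tool_pos: [0.4986, 0.1601, 0.1498]
tool_rot: [0.001, 0.772, 0.635, 0.002]
ft_force: [-5.6, -1.1, 26.8]
width: 0.0171
```

```bash
python3 -c "
from h import *
st();c=get_calibration('wrist');im=snapshot('wrist');cv2.imwrite('pics/w14.png',cv2.resize(im,None,fx=1.5,fy=1.5,interpolation=2))"
```

```text
13.95 [0.4986 0.1601 0.1498] yaw -0.1947 q [0.197 0.417 1.668 0.    1.052 0.391] F [-5.57 -1.07 26.78] M [-0.041  0.946  0.648] w 0.0171
```

View pics/w14.png

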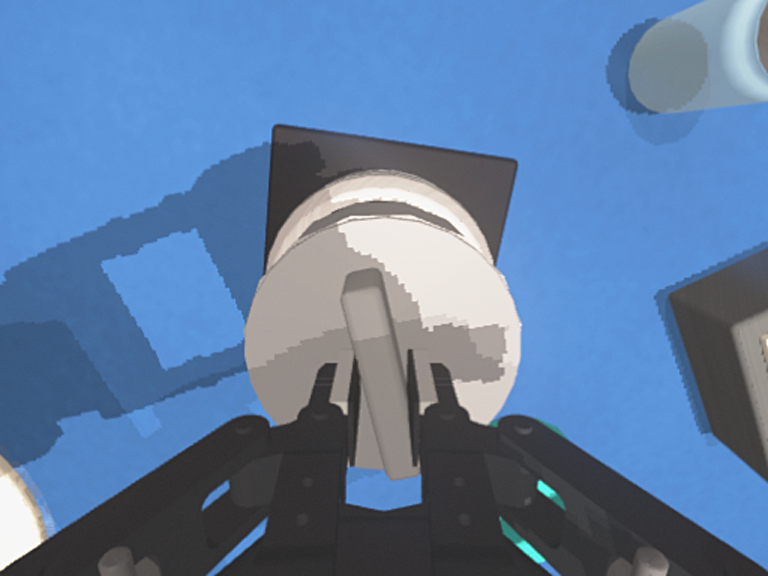

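Fz is 27 and Mz 0.65, so I'm jamming by pressing again. I'll back off first, then measure the actual lid height from the pictures.

>>> jog_arm:
  moves:
    - [0,0,-0.05,0,0,-0.1,0.6]
    - [0,0,-0.1,0,0,-0.15,0.6]
    - [0,0,-0.1,0,0,-0.15,0.6]

```text
time: 14.3
tool_pos: [0.4988, 0.1601, 0.1515]
tool_rot: [0.002, 0.74, 0.672, 0.003]
ft_force: [0.7, -0.3, 0.1]
width: 0.0173
```

```bash
cat > lidz.py <<'E'
from h import *
from scipy.optimize import least_squares
# cap top edge / silhouette fit in the wrist image: x,y,z of cap top
def grey(im):
    b=im.astype(int);d=b[...,0]-b[...,2];return d
if __name__=='__main__':
    st();c=get_calibration('wrist');im=snapshot('wrist');cv2.imwrite('pics/w15.png',cv2.resize(im,None,fx=1.5,fy=1.5,interpolation=2))
    s=read_state()
    g=cv2.GaussianBlur(im,(3,3),0)
    for r in (205,215,225,235,245):
        row=g[r].astype(int);d=row[:,0]-row[:,2]
        print(r,[(i,d[i]) for i in range(150,180,2)],'|',[(i,d[i]) for i in range(335,365,2)])
    np.save('c15.npy',c['world_from_camera'])
    cv2.imwrite('pics/w15raw.png',im);cv2.imwrite('pics/s15raw.png',snapshot('scene'));
E
python3 lidz.py
```

```text
14.3 [0.4988 0.1601 0.1515] yaw -0.0961 q [0.197 0.414 1.666 0.    1.055 0.293] F [ 0.68 -0.29  0.05] M [ 0.014 -0.03  -0.02 ] w 0.0173
205 [(150, np.int64(126)), (152, np.int64(126)), (154, np.int64(127)), (156, np.int64(127)), (158, np.int64(115)), (160, np.int64(88)), (162, np.int64(88)), (164, np.int64(80)), (166, np.int64(0)), (168, np.int64(-16)), (170, np.int64(-14)), (172, np.int64(-14)), (174, np.int64(-14)), (176, np.int64(-15)), (178, np.int64(-15))] | [(335, np.int64(-11)), (337, np.int64(-11)), (339, np.int64(-14)), (341, np.int64(42)), (343, np.int64(121)), (345, np.int64(120)), (347, np.int64(119)), (349, np.int64(120)), (351, np.int64(120)), (353, np.int64(119)), (355, np.int64(118)), (357, np.int64(119)), (359, np.int64(120)), (361, np.int64(121)), (363, np.int64(121))]
215 [(150, np.int64(126)), (152, np.int64(126)), (154, np.int64(128)), (156, np.int64(122)), (158, np.int64(118)), (160, np.int64(119)), (162, np.int64(122)), (164, np.int64(26)), (166, np.int64(-17)), (168, np.int64(-16)), (170, np.int64(-14)), (172, np.int64(-15)), (174, np.int64(-15)), (176, np.int
[... 1646 characters left out ...]
int64(122)), (363, np.int64(123))]
245 [(150, np.int64(114)), (152, np.int64(116)), (154, np.int64(116)), (156, np.int64(114)), (158, np.int64(114)), (160, np.int64(115)), (162, np.int64(116)), (164, np.int64(118)), (166, np.int64(40)), (168, np.int64(-15)), (170, np.int64(-12)), (172, np.int64(-12)), (174, np.int64(-12)), (176, np.int64(-12)), (178, np.int64(-12))] | [(335, np.int64(-14)), (337, np.int64(-13)), (339, np.int64(-17)), (341, np.int64(41)), (343, np.int64(121)), (345, np.int64(121)), (347, np.int64(122)), (349, np.int64(122)), (351, np.int64(121)), (353, np.int64(121)), (355, np.int64(121)), (357, np.int64(121)), (359, np.int64(122)), (361, np.int64(123)), (363, np.int64(123))]
```

View pics/w15.png

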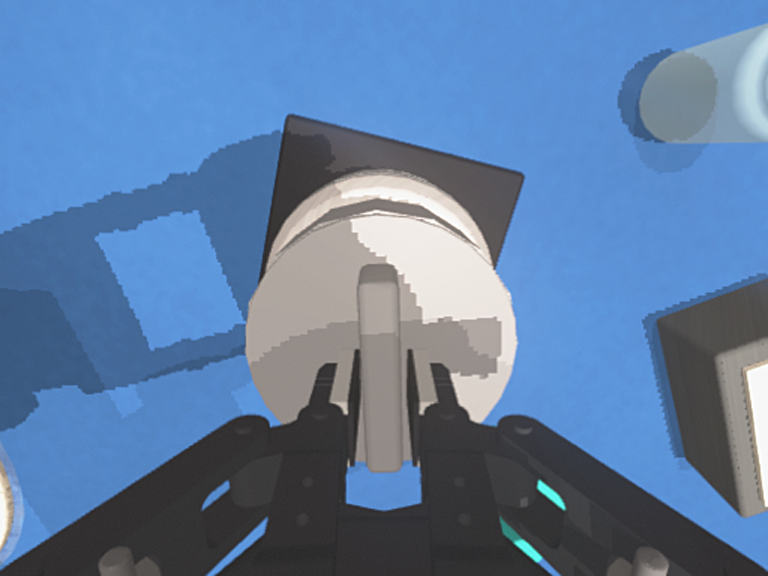

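At the same tool height the cap now measures 269 px instead of 279, so it has really sunk about 6 mm over roughly 36°. That matches 1.6 mm per 10°. The pressing came from my following it down, so I'll keep z fixed and turn loosely.

>>> jog_arm:
  moves:
    - [0,0,0.06,0,0,0,0.6]
    - [0,0,0.12,0,0,0,0.6]
    - [0,0,0.18,0,0,0,0.6]
    - [0,0,0.24,0,0,0,0.6]
    - [0,0,0.3,0,0,0,0.6]

```text
time: 14.9
tool_pos: [0.4985, 0.1601, 0.1511]
tool_rot: [0.001, 0.834, 0.552, 0.002]
ft_force: [-1.4, 0.0, -1.4]
width: 0.0172
```

```bash
python3 -c "
from h import *
st()"
```

```text
14.9 [0.4985 0.1601 0.1511] yaw -0.4024 q [0.197 0.415 1.667 0.    1.055 0.599] F [-1.39  0.03 -1.38] M [ 0.046 -0.    -0.007] w 0.0172
```

>>> jog_arm:
  moves:
    - [0,0,0.05,0,0,0,0.6]
    - [0,0,0.1,0,0,0,0.6]
    - [0,0,0.15,0,0,0,0.6]

```text
time: 15.2
tool_pos: [0.4983, 0.16, 0.1508]
tool_rot: [0.001, 0.874, 0.486, 0.002]
ft_force: [0.4, 0.8, -2.0]
width: 0.0174
```

```bash
python3 -c "
from h import *
st();im=snapshot('wrist');cv2.imwrite('pics/w16.png',cv2.resize(im,None,fx=1.5,fy=1.5,interpolation=2))"
```

```text
15.2 [0.4983 0.16   0.1508] yaw -0.5551 q [0.197 0.415 1.667 0.    1.055 0.752] F [ 0.36  0.82 -2.  ] M [-0.027 -0.001  0.057] w 0.0174
```

View pics/w16.png

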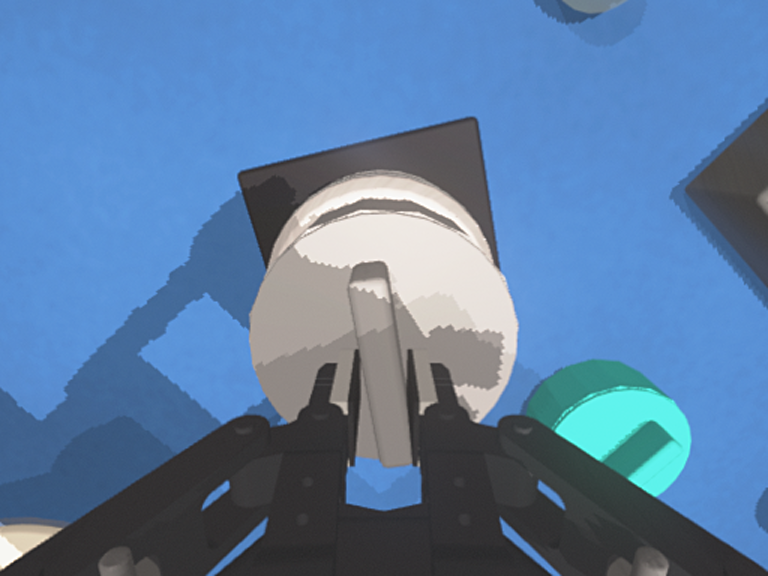

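The cap reads 268 px and Fz is -2, so the skewed pads are holding up part of the lid's weight. I'll turn back slightly to free it, then look again.

>>> jog_arm:
  moves:
    - [0,0,-0.06,0,0,0,0.6]
    - [0,0,-0.12,0,0,0,0.6]
    - [0,0,-0.12,0,0,0,0.6]

```text
time: 15.55
tool_pos: [0.4983, 0.16, 0.1508]
tool_rot: [0.001, 0.843, 0.537, 0.002]
ft_force: [-0.6, 0.6, -0.3]
width: 0.0172
```

```bash
cat > wz.py <<'E'
from h import *
import sys
st();c=get_calibration('wrist');im=snapshot('wrist');cv2.imwrite(f'pics/{sys.argv[1]}.png',cv2.resize(im,None,fx=1.5,fy=1.5,interpolation=2))
d=im[...,0].astype(float)-im[...,2]
def edge(v,rev=False):
    # sub-pixel crossing of 35 going outward from inside
    rng=range(180,140,-1) if rev else range(325,375)
    p=180 if rev else 325
    for i in rng:
        if v[i]>35: return i+(1 if rev else -1)*(v[i]-35)/(v[i]-v[p])
        p=i
E=[];
for r in range(205,250):
    a,b=edge(d[r],True),edge(d[r])
    if a: E.append((a,r))
    if b: E.append((b,r))
E=np.array(E)
w=[(r,*sorted(E[E[:,1]==r][:,0])) for r in range(205,250) if (E[:,1]==r).sum()==2]
m=max(w,key=lambda q:q[2]-q[1]);print('max width raw',m,m[2]-m[1])
# fit cap-top circle (x,y,z) of radius .056
from scipy.optimize import least_squares
def res(v):
    out=[]
    for e in E:
        P=pix2w(c,e,v[2]);out.append(np.hypot(P[0]-v[0],P[1]-v[1])-.056)
    return out
f=least_squares(res,(.4968,.16,.165),loss='soft_l1',f_scale=.0005);print('cap top fit',f.x.round(4),'lid_mid z',round(f.x[2]-.010,4),'rms mm',np.std(f.fun)*1e3)
E
python3 wz.py w17
```

```text
15.55 [0.4983 0.16   0.1508] yaw -0.4367 q [0.197 0.415 1.667 0.    1.055 0.633] F [-0.63  0.6  -0.3 ] M [-0.049 -0.065  0.006] w 0.0172
max width raw (226, np.float64(166.19402985074626), np.float64(345.1136363636364)) 178.9196065128901
cap top fit [0.4979 0.1603 0.1523] lid_mid z 0.1423 rms mm 0.1585007036591431
```

View pics/w17.png

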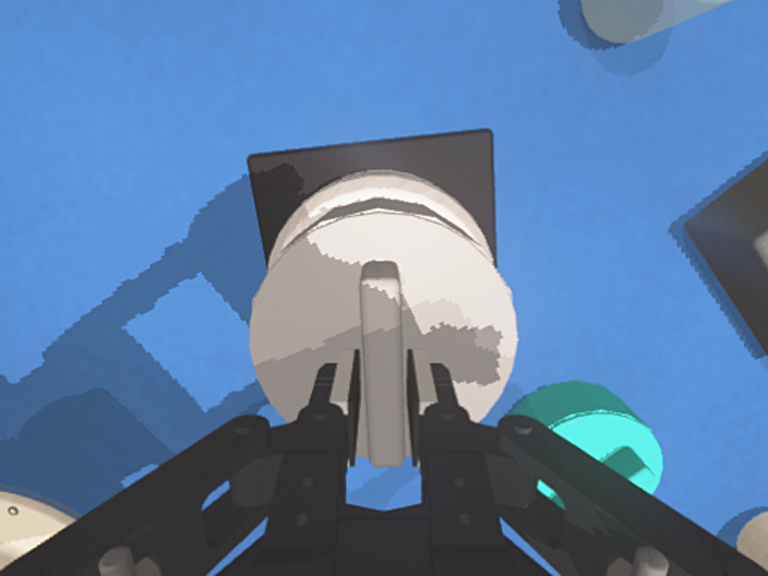

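The fit gives lid_mid z of about 0.142, already near home at 0.1435. I'll check the fit's bias on earlier pictures where the height was known.

```bash
sed -e "s/^st();c=.*$/c=get_calibration('wrist');c['world_from_camera']=np.load(sys.argv[2]);im=cv2.imread(sys.argv[1])/" -e "s/(.4968,.16,.165)/(.52,.06,.26)/" wz.py > wzf.py
echo "true .2636 (TCP .2593)"; python3 wzf.py pics/w8.png c8.npy; python3 wzf.py pics/w15raw.png c15.npy
python3 - <<'E'
from h import *
T=np.load('c15.npy');print(T[:3,3]-[.4988,.1601,.1515]);T=np.load('c8.npy');print(T[:3,3]-[.539,.0253,.2593])
E
```

```text
true .2636 (TCP .2593)
max width raw (237, np.float64(161.60227272727272), np.float64(349.9818181818182)) 188.37954545454548
cap top fit [0.5395 0.0251 0.2704] lid_mid z 0.2604 rms mm 0.17072322556767838
max width raw (228, np.float64(163.28571428571428), np.float64(344.3783783783784)) 181.0926640926641
cap top fit [0.4975 0.16   0.1554] lid_mid z 0.1454 rms mm 0.1687081194474476
[0.00638651 0.07859648 0.16730705]
[-0.02346842  0.07554424  0.16719393]
```

The fit reads 3.2 mm low on the known case. Corrected, the lid was at 0.1486 in the earlier picture (0.1485 was predicted) and is now at 0.1455. About 2 mm, or 12°, remains. I'll continue in small steps and watch for the hard stop.

>>> jog_arm:
  moves:
    - [0,0,0.06,0,0,0,0.6]
    - [0,0,0.12,0,0,0,0.6]
    - [0,0,0.18,0,0,0,0.6]
    - [0,0,0.24,0,0,0,0.6]

```text
time: 16.0
tool_pos: [0.4982, 0.16, 0.1507]
tool_rot: [0.001, 0.903, 0.429, 0.002]
ft_force: [0.1, -0.2, -1.4]
width: 0.0171
```

>>> jog_arm:
  moves:
    - [0,0,0.04,0,0,0,0.6]
    - [0,0,0.07,0,0,0,0.6]

```text
time: 16.2
tool_pos: [0.4981, 0.1599, 0.1505]
tool_rot: [0.0, 0.918, 0.396, 0.002]
ft_force: [-0.1, 0.3, -1.9]
width: 0.0171
```

```bash
python3 wz.py w18
```

```text
16.2 [0.4981 0.1599 0.1505] yaw -0.7566 q [0.196 0.416 1.667 0.    1.055 0.953] F [-0.07  0.28 -1.92] M [0.029 0.013 0.003] w 0.0171
max width raw (209, np.float64(166.38372093023256), np.float64(349.7291666666667)) 183.34544573643413
cap top fit [0.4987 0.1614 0.1512] lid_mid z 0.1412 rms mm 0.9912649383513003
```

>>> jog_arm:
  moves:
    - [0,0,0.04,0,0,0,0.6]
    - [0,0,0.08,0,0,0,0.6]

```text
time: 16.45
tool_pos: [0.498, 0.1599, 0.1505]
tool_rot: [0.0, 0.934, 0.358, 0.002]
ft_force: [0.1, -0.6, -2.4]
width: 0.0173
```

```bash
python3 wz.py w19
```

```text
16.45 [0.498  0.1599 0.1505] yaw -0.8395 q [0.196 0.416 1.667 0.    1.055 1.036] F [ 0.14 -0.58 -2.44] M [0.017 0.056 0.063] w 0.0173
max width raw (205, np.float64(168.25757575757575), np.float64(349.3529411764706)) 181.09536541889486
cap top fit [0.4981 0.1609 0.1507] lid_mid z 0.1407 rms mm 0.5777145031766142
```

View pics/w19.png

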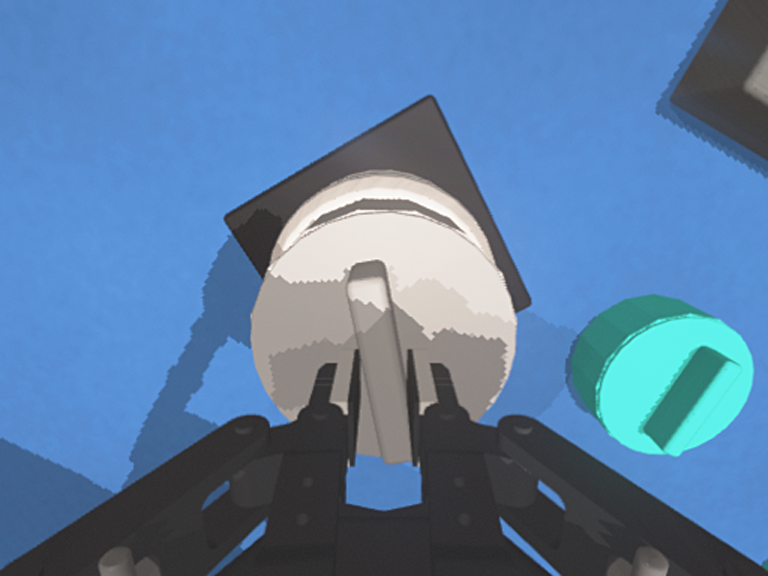

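The fin is skewed in the pads again and the lid is lower. The black foot touches the outline at the edge rows, so this fit is coarser. No stop felt yet, so I'll continue.

>>> jog_arm:
  moves:
    - [0,0,0.04,0,0,0,0.6]
    - [0,0,0.08,0,0,0,0.6]

```text
time: 16.7
tool_pos: [0.4979, 0.1599, 0.1504]
tool_rot: [0.0, 0.948, 0.318, 0.002]
ft_force: [0.0, -0.1, -2.5]
width: 0.0171
```

```bash
python3 -c "
from h import *
st()"
```

```text
16.7 [0.4979 0.1599 0.1504] yaw -0.9227 q [ 0.197  0.416  1.667 -0.     1.055  1.119] F [ 0.04 -0.12 -2.47] M [-0.067  0.019  0.279] w 0.0171
```

>>> jog_arm:
  moves:
    - [0,0,0.03,0,0,0,0.6]
    - [0,0,0.06,0,0,0,0.6]

```text
time: 16.9
tool_pos: [0.4978, 0.1598, 0.1503]
tool_rot: [0.0, 0.957, 0.29, 0.002]
ft_force: [-0.5, -0.4, -2.3]
width: 0.0173
```

```bash
sed -i 's/range(205,250)/range(222,250)/g' wz.py; python3 wz.py w20
```

```text
16.9 [0.4978 0.1598 0.1503] yaw -0.9832 q [ 0.197  0.416  1.667 -0.     1.055  1.18 ] F [-0.46 -0.36 -2.26] M [-0.061  0.055  0.363] w 0.0173
max width raw (227, np.float64(166.6216216216216), np.float64(343.68333333333334)) 177.06171171171172
cap top fit [0.497  0.1601 0.1504] lid_mid z 0.1404 rms mm 0.12975752578626829
```

The torque rises to 0.36 N m (neck about 0.12 rad), so the hard stop is reached. The corrected lid_mid z is 0.1436 against 0.1435 at home. I'll turn back to free the fin, then open and rise.

>>> jog_arm:
  moves:
    - [0,0,-0.06,0,0,0,0.6]
    - [0,0,-0.12,0,0,0,0.6]
    - [0,0,-0.18,0,0,0,0.6]
    - [0,0,-0.2,0,0,0,0.2]
    - [0,0,-0.2,0,0,0,-0.3]
    - [0,0,-0.2,0,0,0,-0.5]
    - [0,0,-0.2,0,0,0,-0.5]
    - [0,0,-0.2,0,0,0,-0.5]

```text
time: 17.75
tool_pos: [0.4978, 0.1598, 0.1503]
tool_rot: [0.0, 0.924, 0.382, 0.002]
ft_force: [0.3, -0.6, -0.2]
width: 0.0642
```

```bash
python3 wz.py w21
```

```text
17.75 [0.4978 0.1598 0.1503] yaw -0.786 q [ 0.197  0.416  1.667 -0.     1.055  0.983] F [ 0.32 -0.59 -0.17] M [-0.005  0.018 -0.027] w 0.0642
max width raw (222, np.float64(166.25675675675674), np.float64(343.42424242424244)) 177.1674856674857
cap top fit [0.4966 0.1596 0.1501] lid_mid z 0.1401 rms mm 0.6354369311002694
```

>>> jog_arm:
  moves:
    - [0,0,0,0,0,-2,-0.5]
    - [0,0,0,0,0,-5,-0.5]
    - [0,0,0,0,0,-9,-0.5]
    - [0,0,0,-6,0,-12,-0.5]
    - [0,0,0,-10,0,-14,-0.5]
    - [0,0,0,-10,0,-14,-0.5]
    - [0,0,0,-10,0,-14,-0.5]

```text
time: 18.5
tool_pos: [0.4262, 0.0883, 0.2911]
tool_rot: [0.001, 0.924, 0.382, 0.003]
ft_force: [-0.6, 0.3, -0.1]
width: 0.0639
```

```bash
python3 -c "
from h import *
st();c=get_calibration('wrist');im=snapshot('wrist');np.save('c22.npy',c['world_from_camera']);cv2.imwrite('pics/w22.png',im)
s=snapshot('scene');cv2.imwrite('pics/s22raw.png',s);cs=get_calibration('scene')
b=cv2.resize(s[90:210,270:400],None,fx=4,fy=4,interpolation=2)
for z,r in((.1055,.056),(.1535,.056)):cv2.polylines(b,[np.round((proj(cs,circ(.4965,.1603,z,r))-[270,90]+.5)*4).astype(np.int32)],True,(0,0,255),1)
cv2.imwrite('pics/s22.png',b)"
```

```text
18.5 [0.4262 0.0883 0.2911] yaw -0.7876 q [0.067 0.131 1.651 0.    1.353 0.854] F [-0.59  0.27 -0.15] M [ 0.037 -0.043  0.005] w 0.0639
```

View pics/w22.png

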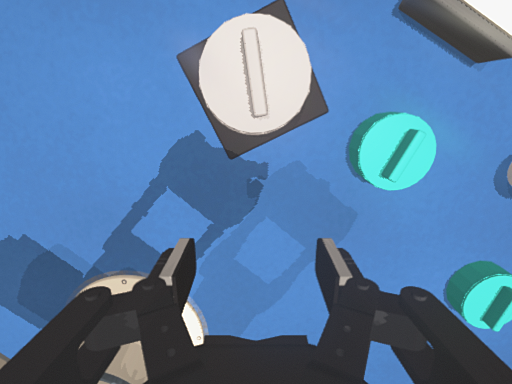

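View pics/s22.png

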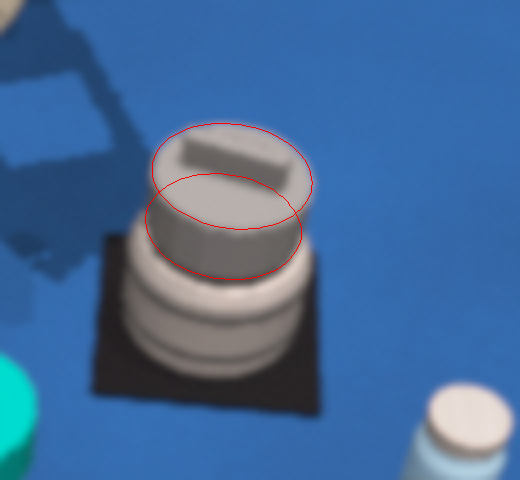

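The wrist and scene pictures show the lid level on the neck, its outline on the home-height model, the fingers clear, and the cup, shaker and box where they stood. I'll hand it in.

```bash
python3 -c "
from h import *
print(finish_job())"
```

```text
the job is handed in; nothing more can be done
None
```

The grey lid is screwed onto the canister until it reached the hard stop, and it is released. I handed the job in at about 18.5 s. No verdict was reported.

**Screwing on:** The lid first sat crossed, about 21 mm above the mouth. I turned it back roughly 21° counter-clockwise and it dropped about 11 mm into the thread. I then turned it clockwise, mostly with a loose hold, until the torque rose to 0.36 N m at the stop.

**Last checks:**
- **Height:** the last clean measurement of lid_mid, at the stop before release, was 0.1436 m after correction, against 0.1435 m for home. The correction is 3.2 mm, because the picture fit read that much low on a case where I knew the height.
- **After release:** a fit taken with the lid freed gave 0.1433 m, but with a poorer residual of 0.6 mm. In the scene picture the lid is level and its outline matches the home-height model to about a pixel.
- **Robot and bystanders:** the fingers were clear of the lid with no force on the tool, and nothing else appears to have moved in the pictures I viewed.

**What went wrong or disagreed:**
- **Missed grasp:** the first one closed on nothing, because the real fingertips end about 20 mm above the reported TCP. I went lower and gripped again.
- **Pressing while turning:** following the lid down too fast twice raised the torque to about 0.65 N m, roughly 0.22 rad of neck twist and below the 0.3 limit. I backed off both times.
- **Turn angle:** the clockwise turn came to about 86°, more than the 75° I expected from the drop-in height. I rely on the measured height and the felt stop instead.

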